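# Release the press ratchet and push its arm down to seat a bearing

### The arm

A 6-joint arm with a two-finger parallel gripper is mounted at the origin on the work surface. World frame = base frame: x ahead of the robot, y to its left, z up, the work surface at z = 0. Lengths are in mm, angles in degrees, forces in N, time in s.
With the tool pointing down it reaches from about 300 to 850 mm from the base axis. Payload 4.2 kg.
Tool frame: the origin (TCP) lies at the very end of the fingers, on their centre line; the grasp point (between the pads) lies 19 mm behind it; z points along the fingers, y is the direction in which the jaws open and shut (so a half turn about z gives the same grasp; the last joint's range is limited). The gripper opens to 91 mm and grips with 3 to 60 N. Pads are 32 mm wide; open, the fingers measure 118 mm over their backs; the gripper's body (76 mm by 178 mm) begins 60 mm behind the grasp point.
Start: joints at [-77.464, 18.312, 89.639, -0, 72.044, -1.146], TCP at [136.011, -558.699, 213.976] pointing down, gripper open.
Joint ranges: [-177.97, 177.97], [-48.28, 115.42], [12.27, 149.76], [-77.06, 257.06], [2.81, 150.46], [-146.56, 146.56]. Speed limits (degrees/s): [147.25, 147.25, 180, 180, 180, 180].

### API

Orientations are given as [roll, pitch, yaw] about the fixed x, y, z axes, in that order (R = Rz(yaw) Ry(pitch) Rx(roll)).
In Python, from workcell import telemetry, grab_frame, job gives the robot as it stands.
- The arm moves only by the tool drive_tool, never from a script. Its argument "moves" is a list of rows, each an object of numbers: "claw": the closure, from -1 (fully open) to 1 (shut); "dx", "dy", "dz": the shift along the tool's x, y, z in units of 20 mm (1.0 is 20 mm); "yaw": the turn about the tool's z in units of 0.15 rad (1.0 is 0.15 rad). In form: [{"claw": .., "dx": .., "dy": .., "dz": .., "yaw": ..}, ...]. A call has 1 to 5 rows; each row shifts and turns the pose as measured when the row begins, along the tool's axes as they then stand; what a row does not reach is not made up. A row lasts 1/8 s, in which the tool goes at most 62.5 mm and 10.7 degrees, less where a joint would pass 70% of its speed; a pose out of reach is approached as far as the arm can. A call with a number of a shift or a turn outside -1 to 1 is refused whole. A call with a gripper value outside its range is refused whole. The fingers move at their own pace and stop on an object; "grip_force" is the grip in N (left out, the last holds). Time passes only in rows, so rows that do not move let the fingers close. It gives the time, the measured TCP pose, the force and the opening at its end, in the units of the state.
- telemetry.state(): the state, without advancing time (a new reading comes with each control period).
- grab_frame(name): name is "side" or "top"; returns a dict with "color" (420x560x3 uint8, blue, green, red), "vertical_fov" (degrees; the focal length in pixels is half the picture's height over the tangent of half this angle, whatever the lens; pixels are square), "cx", "cy" (the principal point, pixels), "pose" (4x4, takes a point from camera to world coordinates). Camera axes: x right, y down, z forward; pixel columns grow to the right and rows downward; lengths in mm; the calibration is good to about 2 mm. A picture is of the moment at which its call begins. There is no depth.
- job.job_done(): hands the job in, once; it reports no verdict.
The state is a dict: "time_s": time; "qpos": joint angles; "qvel": joint speeds; "effort": joint torques, N m; "ee_pos": TCP position; "ee_rot": TCP orientation; "force": force on the tool from outside, world axes, zero at the start; "torque": the same for the moment, N m; "gripper_width": finger opening in mm.
Only numpy, scipy, OpenCV 4.12 (cv2) and the standard library are available. Lean on these libraries where they do the work, as an engineer would, in place of code of your own. Each camera call takes 0.05 s, during which the arm holds its last target.

### The job

The bench press is parked with its arm held up by its ratchet, and a linear bearing stands only partly entered in the carriage block under the ram. Press down the red thumb pad of the pawl until the pawl tips over and stays clear of the ratchet wheel, then push the press arm all the way down, so that the ram presses the bearing home, flush with the block. Let go with the arm left down and the pawl still tipped clear; nothing is to be picked up, the teeth must not be forced with the pawl in them, and the loose parts and tools around the press stay where they are.

Things in the scene. Friction and masses are not known exactly. Their poses are not given: they have to be found in the camera images.
- press: Bench press, fixed grey-green casting. Foot 220 x 120 mm; head (x -60 to 95, y -30 to 30 mm) 135 to 228 mm up; 25 mm square ram at x -38 mm, its top at most 246 mm up. Origin: centre of the foot's underside. Axes: -x is its open front, +y its arm side, -y its pawl side, z up. It stands with its front roughly to the robot's right, arm side to the robot. The carriage block is clamped under the ram.
- press_hub (a point): Point on the arm's shaft axis in the middle plane of the arm: x -9.5, y +72, z 175 mm from the press's origin, with the axes of the press. The shaft axis runs along the press's y.
- lever (a joint): Arm angle, rad. 0: arm rises to the front at 0.65 rad above level; grows as it is pushed down (elevation = 0.65 - value). Starts at 0 to 0.40; with the pawl in, it is blocked by 0.51 at the latest. Ram meets the bearing at 0.56, bearing home at 1.25, stop at 1.32. It stays where it is left: about 3 N at the grip moves it, about 9 N while the bearing goes in. The ram goes down 16 mm per rad.
- lever_grip (a point): Middle of the arm's black grip, on its centre line, 185 mm from the shaft axis: round sleeve, 24 mm thick, from 130 to 234 mm from the axis, with round end, on a straight 14 mm steel bar through a 38 mm hub. Push it down from above; it swings on an arc about the shaft axis in the press's x-z plane, from 287 mm down to about 60 mm above the bench.
- pawl (a joint): Rocker pawl's angle, rad, growing as its thumb pad (front end) goes down and its nose (rear end) lifts off the wheel. 0: nose at the bottom of the teeth; up to 0.2: nose resting on the wheel, arm blocked within one tooth. Over-centre spring: below 0.30 it snaps back into the teeth, above it tips over and stays at its stop, 0.52, clear of the wheel. About 5 N on the pad at first, less as it goes.
- pawl_pad (a point): Centre of the upper face of the pawl's red thumb pad, 26 x 26 x 6 mm, 55 mm in front of the pawl's pin. At pawl angle 0 it lies at x -99, y -44, z 236 mm from the press's origin, front edge 0.26 rad up; at the stop 28 mm lower, front edge 0.26 rad down. Free to press from above. The ratchet wheel behind it is 76 mm across with 18 teeth.
- bearing (a joint): How far the linear bearing (steel, 28 mm diameter, 30 mm long) has gone down from its starting height, in m: 0 = standing 11 mm proud of the block, 0.011 = home, flush with the block. It goes in tightly, only the ram can push it (about 70 N), and stays.
- bearing_top (a point): Centre of the bearing's upper face, under the ram, 38 mm in front of the press's origin; 97 mm above the bench at the start, 86 mm when home.
- next_block: Loose aluminium carriage block, 52 x 60 x 44 mm, standing in front of the press: leave it alone. Origin: centre of its underside.
- spare_bearing: Loose steel bearing standing on end, 28 mm diameter, 30 mm high, in front of the press on the pawl's side: leave it alone. Origin: centre of its underside.
- screwdriver: Loose screwdriver with a blue handle lying beside the press on the arm's side: leave it alone. Origin: under its middle, x along it.
- oil_bottle: Loose small green bottle with white cap, 30 mm diameter, 78 mm high, beside the press on the arm's side: leave it alone. Origin: centre of its underside.

How it is judged:
By the outcome, as a careful person would: the job done as asked, in the order asked, and still so for the second after the job is handed in, with the robot touching nothing.
It also fails if it takes over 48 s, if anything falls off the work surface, if the arm or the gripper's body presses on something with over 40 N, if the wrist force passes 120 N, or if a joint passes its speed limit or range.

## Working session

There is one attempt and no reset: what is moved stays moved. The work goes in short steps, Python scripts to look and compute and a tool call to move; the robot and the scene stay as the last step left them, time stands still between calls to the robot, and variables do not carry over. Pictures are saved under pics/ and viewed, and the job is handed in when it is done.

Besides the shell and the picture viewer there is one more tool, called after "Request:" as name(argument=value, ...) on one line, values as JSON. drive_tool: Moves the arm, as the interface text tells. Its arguments: {"type":"object","properties":{"moves":{"type":"array"},"grip_force":{"type":"number"}},"required":["moves"]}

```bash
mkdir -p pics
python3 - <<'E'
from workcell import telemetry, grab_frame
import cv2,numpy as np
for n in("side","top"):
    f=grab_frame(n); cv2.imwrite(f"pics/{n}0.png",f["color"]); print(n,f["vertical_fov"],f["cx"],f["cy"]);print(np.round(f["pose"],3).tolist())
    np.save(f"{n}.npy",np.array([f["vertical_fov"],f["cx"],f["cy"],*np.array(f["pose"]).ravel()]))
print(telemetry.state())
E
```

```text
side 54.49474469712506 278.0746081158656 208.3667801194303
[[0.999, -0.038, 0.035, 557.427], [-0.052, -0.698, 0.714, -386.128], [-0.002, -0.715, -0.699, 635.809], [0.0, 0.0, 0.0, 1.0]]
top 52.73612754687084 278.93843046320717 208.85291816579385
[[0.001, -0.979, 0.206, 433.787], [-1.0, -0.001, 0.001, 93.593], [-0.001, -0.206, -0.979, 895.728], [0.0, 0.0, 0.0, 1.0]]
{'time_s': 0.1, 'qpos': array([-7.74640484e+01,  1.83496785e+01,  8.96980126e+01,  1.21041722e-04,
        7.20449622e+01, -1.14486791e+00]), 'qvel': array([ 0.07471669, -0.05155383, -0.17613686, -0.00457813, -0.00164859,
       -0.11074692]), 'effort': array([ 7.23930066e-05, -4.13334382e+01, -2.32510042e+01,  7.28816539e-02,
        4.21886018e-02, -6.08802429e-05]), 'ee_pos': array([ 135.91017244, -558.25011526,  213.19682436]), 'ee_rot': array([-1.79907368e+02, -1.96630946e-03,  1.36807805e+01]), 'force': array([ 0.96017407, -0.2416559 , -0.17092809]), 'torque': array([0.02597102, 0.03419507, 0.03260638]), 'gripper_width': 91.29555777525992}
```

View pics/side0.png

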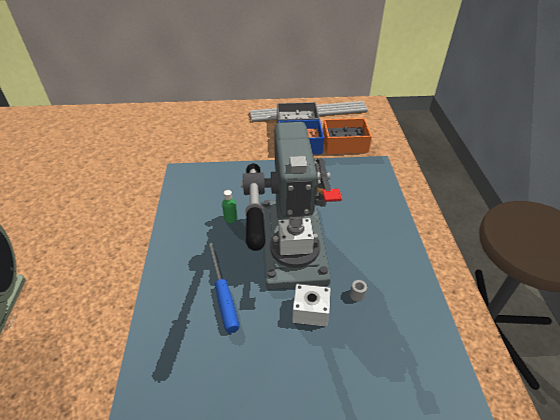

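View pics/top0.png

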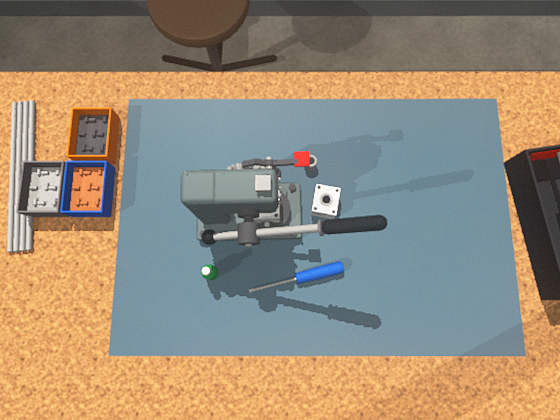

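```bash
cat > h.py <<'E'
import numpy as np,cv2
def cam(n):
    a=np.load(f"{n}.npy"); f=210/np.tan(np.radians(a[0]/2)); return f,a[1],a[2],a[3:].reshape(4,4)
def ray(n,u,v):
    f,cx,cy,T=cam(n); d=T[:3,:3]@np.array([(u-cx)/f,(v-cy)/f,1]); return T[:3,3],d/np.linalg.norm(d)
def onz(n,p,z):
    o,d=ray(n,*p); return o+d*(z-o[2])/d[2]
def tri(ps,pt):
    o1,d1=ray("side",*ps);o2,d2=ray("top",*pt)
    s=np.linalg.lstsq(np.c_[d1,-d2],o2-o1,rcond=None)[0]
    a=o1+d1*s[0];b=o2+d2*s[1]; return (a+b)/2,np.linalg.norm(a-b)
def proj(n,P):
    f,cx,cy,T=cam(n); q=np.linalg.inv(T)@np.append(P,1); return np.array([cx+f*q[0]/q[2],cy+f*q[1]/q[2]])
E
python3 - <<'E'
from h import *
c={}
for n,b in(("side",(300,170,360,220)),("top",(280,140,330,180))):
    I=cv2.imread(f"pics/{n}0.png"); B,G,R=[I[...,i].astype(int) for i in range(3)]
    m=((R>120)&(G<70)&(B<80)).astype(np.uint8); k=np.zeros_like(m); x0,y0,x1,y1=b; k[y0:y1,x0:x1]=1; m*=k
    ys,xs=np.nonzero(m); print(n,xs.min(),xs.max(),ys.min(),ys.max(),xs.mean(),ys.mean(),len(xs)); c[n]=(xs.mean(),ys.mean())
print(tri(c["side"],c["top"]))
I=cv2.imread("pics/side0.png"); cv2.imwrite("pics/s1.png",cv2.resize(I[110:310,220:390],None,fx=3,fy=3,interpolation=2)[:600])
I=cv2.imread("pics/top0.png"); cv2.imwrite("pics/t1.png",cv2.resize(I[130:300,170:400],None,fx=3.4,fy=3.4,interpolation=2))
E
```

```text
side 322 341 189 200 331.58045977011494 194.42528735632183 174
top 294 309 152 166 302.0066225165563 158.79470198675497 151
(array([659.17384363,  56.39464287, 226.92911595]), np.float64(0.28600656831211085))
```

View pics/s1.png

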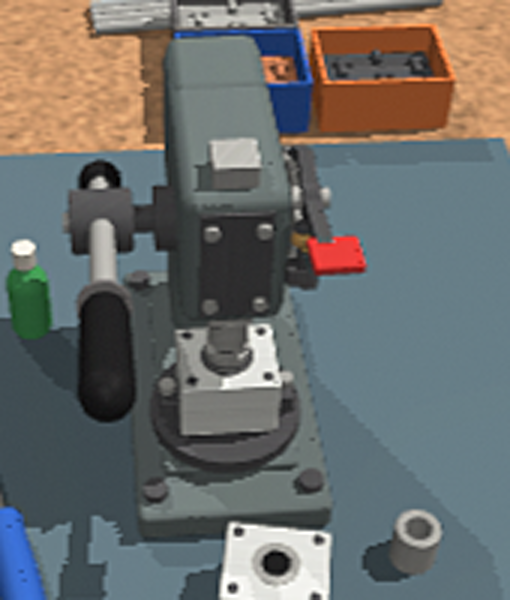

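View pics/t1.png

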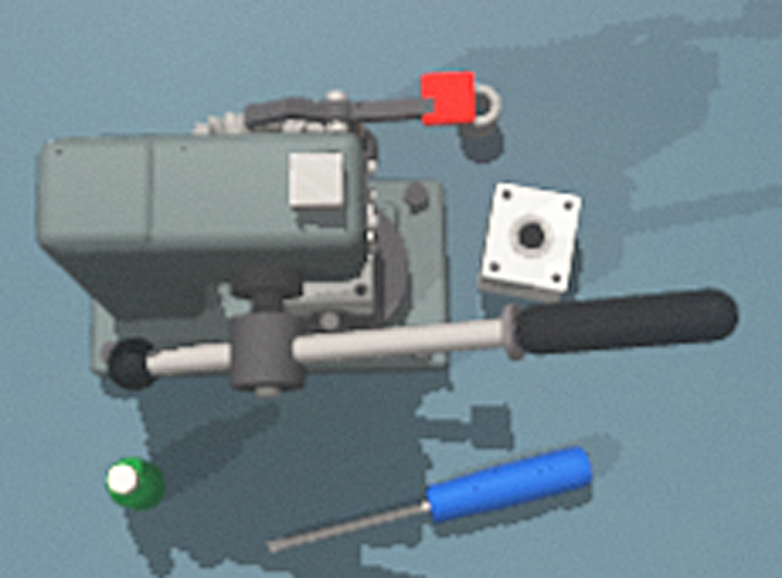

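Run:
```python
from h import *
S=lambda u,v:((u+.0)/3+220-.33,v/3+110-.33)
T=lambda u,v:(u/3.4+170-.35,v/3.4+130-.35)
ram=tri(S(235,155),T(316,179));print("ram",ram)
tip=tri(S(106,400),T(722,313));print("tip",tip)
ball=tri(S(99,181),T(132,363));print("ball",ball)
# grip axis start collar
col=tri(S(104,292),T(515,331));print("collar",col)
# foot front corners: top right-hand corners at z~? side view front bottom corners
print("foot bottom front L,R",onz("side",S(141,530),0),onz("side",S(330,522),0))
```

```text
ram (array([614.63218082, 120.62540291, 240.96573446]), np.float64(0.9738098157777219))
tip (array([546.47191711, -62.30263571, 261.73127043]), np.float64(1.999875503177561))
ball (array([540.38465985, 220.04114276, 146.52516857]), np.float64(1.8368439170552695))
collar (array([544.13320577,  27.83661685, 234.47967306]), np.float64(0.6744522476727675))
foot bottom front L,R [557.66804298  56.20237656   0.        ] [ 6.75797712e+02  5.58710518e+01 -1.13686838e-13]
```

Request:
drive_tool(moves=[{"claw": 1,"dz": -1,"yaw": -0.9},{"claw": 1,"dz": -1,"yaw": -0.9},{"claw": 1,"dz": -1,"yaw": -0.9},{"claw": 1,"dz": -1,"yaw": -0.9},{"claw": 1,"dz": -1,"yaw": -0.9}], grip_force=20)

```text
validation failed for argument at $.mo...
```

Request:
drive_tool(moves=[{"claw": 1,"dz": -1,"yaw": -0.9},{"claw": 1,"yaw": -0.9},{"claw": 1,"yaw": -0.9},{"claw": 1,"yaw": -0.9},{"claw": 1,"yaw": -0.8}])

```text
validation failed for argument at $.mo...
```

Request:
drive_tool(moves=[{"claw": 1,"dx": 0,"dy": 0,"dz": -1,"yaw": -0.9},{"claw": 1,"dx": 0,"dy": 0,"dz": -1,"yaw": -0.9},{"claw": 1,"dx": 0,"dy": 0,"dz": -1,"yaw": -0.9},{"claw": 1,"dx": 0,"dy": 0,"dz": -1,"yaw": -0.9},{"claw": 1,"dx": 0,"dy": 0,"dz": -1,"yaw": -0.9}], grip_force=20)

```text
time_s: 0.72
ee_pos: [135.5, -556.4, 311.3]
ee_rot: [-179.5, -0.5, 53.6]
force: [-0.2, 0.2, 0.3]
gripper_width: 44.0
```

Request:
drive_tool(moves=[{"claw": 1,"dx": 0,"dy": 0,"dz": -1,"yaw": -0.9},{"claw": 1,"dx": 0,"dy": 0,"dz": 0,"yaw": -0.9},{"claw": 1,"dx": 0,"dy": 0,"dz": 0,"yaw": -0.9},{"claw": 1,"dx": 0,"dy": 0,"dz": 0,"yaw": -0.9},{"claw": 1,"dx": 0,"dy": 0,"dz": 0,"yaw": -0.5}])

```text
time_s: 1.35
ee_pos: [135.5, -556.4, 331.7]
ee_rot: [-179.8, -0.7, 90.1]
force: [0.7, -0.5, 0.0]
gripper_width: 0.7
```

Request:
drive_tool(moves=[{"claw": 1,"dx": 1,"dy": 0.9,"dz": 0,"yaw": 0},{"claw": 1,"dx": 1,"dy": 0.9,"dz": 0,"yaw": 0},{"claw": 1,"dx": 1,"dy": 0.9,"dz": 0,"yaw": 0},{"claw": 1,"dx": 1,"dy": 0.9,"dz": 0,"yaw": 0},{"claw": 1,"dx": 1,"dy": 0.9,"dz": 0,"yaw": 0}])

```text
time_s: 1.98
ee_pos: [226.4, -453.6, 329.5]
ee_rot: [-179.7, -1.1, 89.9]
force: [0.5, 0.2, 0.4]
gripper_width: 0.3
```

Request:
drive_tool(moves=[{"claw": 1,"dx": 1,"dy": 0.9,"dz": 0,"yaw": 0},{"claw": 1,"dx": 1,"dy": 0.9,"dz": 0,"yaw": 0},{"claw": 1,"dx": 1,"dy": 0.9,"dz": 0,"yaw": 0},{"claw": 1,"dx": 1,"dy": 0.9,"dz": 0,"yaw": 0},{"claw": 1,"dx": 1,"dy": 0.9,"dz": 0,"yaw": 0}])

```text
time_s: 2.6
ee_pos: [318.6, -349.3, 328.9]
ee_rot: [-179.6, -1.3, 89.9]
force: [0.3, -0.0, -1.1]
gripper_width: 0.4
```

Request:
drive_tool(moves=[{"claw": 1,"dx": 1,"dy": 0.9,"dz": 0,"yaw": 0},{"claw": 1,"dx": 1,"dy": 0.9,"dz": 0,"yaw": 0},{"claw": 1,"dx": 1,"dy": 0.9,"dz": 0,"yaw": 0},{"claw": 1,"dx": 1,"dy": 0.9,"dz": 0,"yaw": 0},{"claw": 1,"dx": 1,"dy": 0.9,"dz": 0,"yaw": 0}])

```text
time_s: 3.22
ee_pos: [410.6, -245.1, 328.6]
ee_rot: [-179.4, -1.5, 89.9]
force: [0.4, -0.4, 0.3]
gripper_width: 0.1
```

Request:
drive_tool(moves=[{"claw": 1,"dx": 1,"dy": 0.9,"dz": 0,"yaw": 0},{"claw": 1,"dx": 1,"dy": 0.9,"dz": 0,"yaw": 0},{"claw": 1,"dx": 1,"dy": 0.9,"dz": 0,"yaw": 0},{"claw": 1,"dx": 1,"dy": 0.9,"dz": 0,"yaw": 0},{"claw": 1,"dx": 1,"dy": 0.9,"dz": 0,"yaw": 0}])

```text
time_s: 3.85
ee_pos: [502.5, -141.2, 327.9]
ee_rot: [-179.1, -1.5, 89.9]
force: [-0.3, -0.9, 0.2]
gripper_width: 0.5
```

Request:
drive_tool(moves=[{"claw": 1,"dx": 1,"dy": 0.85,"dz": 0,"yaw": 0},{"claw": 1,"dx": 1,"dy": 0.85,"dz": 0,"yaw": 0},{"claw": 1,"dx": 1,"dy": 0.85,"dz": 0,"yaw": 0},{"claw": 1,"dx": 1,"dy": 0.85,"dz": 0,"yaw": 0},{"claw": 1,"dx": 1,"dy": 0.85,"dz": 0,"yaw": 0}])

```text
time_s: 4.47
ee_pos: [589.4, -37.6, 326.5]
ee_rot: [-178.8, -1.6, 89.9]
force: [0.0, 0.5, -0.5]
gripper_width: 0.7
```

Request:
drive_tool(moves=[{"claw": 1,"dx": 1,"dy": 0.85,"dz": 0.5,"yaw": 0},{"claw": 1,"dx": 1,"dy": 0.85,"dz": 0.5,"yaw": 0},{"claw": 1,"dx": 1,"dy": 0.7,"dz": 0.5,"yaw": 0},{"claw": 1,"dx": 0.7,"dy": 0.5,"dz": 0.5,"yaw": 0},{"claw": 1,"dx": 0,"dy": 0,"dz": 0.5,"yaw": 0}])

```text
time_s: 5.1
ee_pos: [649.9, 43.3, 271.8]
ee_rot: [-178.6, -1.5, 90.0]
force: [-0.2, -0.7, 0.2]
gripper_width: 0.3
```

Shift to x 659, y 51 and descend to about 236, then look.

Request:
drive_tool(moves=[{"claw": 1,"dx": 0.4,"dy": 0.4,"dz": 0.6,"yaw": 0},{"claw": 1,"dx": 0,"dy": 0,"dz": 0.8,"yaw": 0},{"claw": 1,"dx": 0,"dy": 0,"dz": 0.2,"yaw": 0}])

```text
time_s: 5.48
ee_pos: [656.5, 51.5, 236.9]
ee_rot: [-178.5, -1.5, 89.9]
force: [-0.4, -1.0, -0.1]
gripper_width: 0.4
```

```bash
cat > look.py <<'E'
from workcell import grab_frame,telemetry
import cv2,numpy as np,sys
k=sys.argv[1]
s=grab_frame("side")["color"][110:310,190:400]; t=grab_frame("top")["color"][130:300,170:400]
s=cv2.resize(s,(600,571));t=cv2.resize(t,None,fx=3.4,fy=3.4)
cv2.imwrite(f"pics/s{k}.png",s);cv2.imwrite(f"pics/t{k}.png",t)
st=telemetry.state();print(st["ee_pos"].round(1),st["force"].round(1),st["time_s"])
E
python3 look.py 2
```

```text
[656.9  51.5 237.9] [-0.4 -0.3  0.2] 5.575
```

View pics/s2.png

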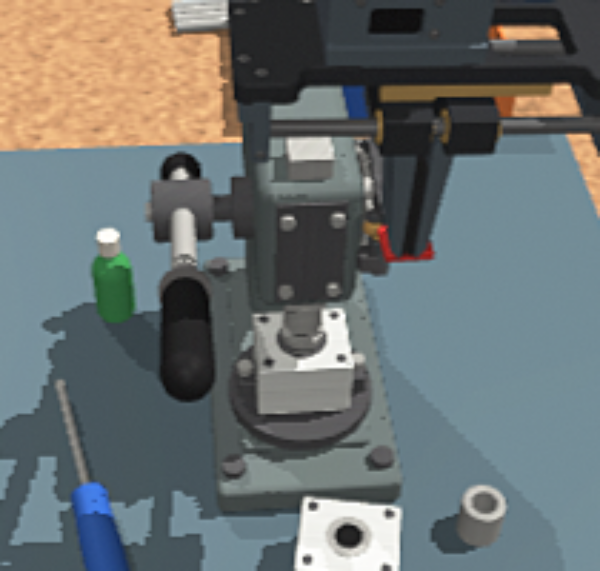

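View pics/t2.png

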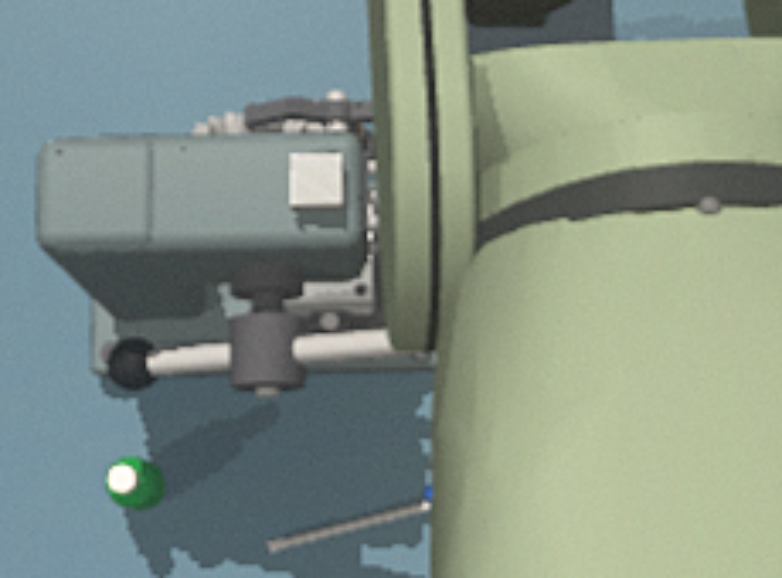

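Request:
drive_tool(moves=[{"claw": 1,"dx": 0,"dy": 0,"dz": 0.4,"yaw": 0},{"claw": 1,"dx": 0,"dy": 0,"dz": 0.3,"yaw": 0}])

```text
time_s: 5.82
ee_pos: [657.2, 51.1, 225.2]
ee_rot: [-178.8, -1.5, 89.9]
force: [-0.4, -0.7, 1.9]
gripper_width: 0.5
```

Request:
drive_tool(moves=[{"claw": 1,"dx": 0,"dy": 0,"dz": 0.3,"yaw": 0}])

```text
time_s: 5.95
ee_pos: [657.3, 50.7, 219.6]
ee_rot: [-178.9, -1.4, 89.9]
force: [0.2, -1.5, 1.9]
gripper_width: 0.2
```

Request:
drive_tool(moves=[{"claw": 1,"dx": 0,"dy": 0,"dz": 0.3,"yaw": 0}])

```text
time_s: 6.08
ee_pos: [657.2, 51.0, 213.2]
ee_rot: [-178.9, -1.5, 89.9]
force: [0.3, -0.2, -0.0]
gripper_width: 0.3
```

Request:
drive_tool(moves=[{"claw": 1,"dx": 0,"dy": 0,"dz": 0.2,"yaw": 0}])

```text
time_s: 6.2
ee_pos: [657.0, 51.3, 209.6]
ee_rot: [-178.9, -1.5, 89.9]
force: [-4.8, -2.0, 16.1]
gripper_width: 0.6
```

Request:
drive_tool(moves=[{"claw": 1,"dx": 0,"dy": 0,"dz": -0.5,"yaw": 0},{"claw": 1,"dx": 0,"dy": 0,"dz": -1,"yaw": 0},{"claw": 1,"dx": 0,"dy": 0,"dz": -1,"yaw": 0},{"claw": 1,"dx": -0.5,"dy": 0,"dz": -1,"yaw": 0},{"claw": 1,"dx": -1,"dy": 0,"dz": -1,"yaw": 0}])

```text
time_s: 6.82
ee_pos: [658.1, 20.6, 299.4]
ee_rot: [-178.6, -1.6, 90.0]
force: [-0.3, -0.5, 0.1]
gripper_width: 0.5
```

Request:
drive_tool(moves=[{"claw": 1,"dx": -1,"dy": 0,"dz": -1,"yaw": 0},{"claw": 1,"dx": -1,"dy": -0.5,"dz": 0,"yaw": 0},{"claw": 1,"dx": -1,"dy": -1,"dz": 0,"yaw": 0},{"claw": 1,"dx": 0,"dy": -1,"dz": 0,"yaw": 0},{"claw": 1,"dx": 0,"dy": -1,"dz": 0,"yaw": 0}])

```text
time_s: 7.45
ee_pos: [585.4, -43.7, 317.4]
ee_rot: [-178.5, -1.6, 89.9]
force: [-0.7, -0.3, -0.1]
gripper_width: 0.5
```

```bash
python3 look.py 3
```

```text
[584.6 -43.5 318.4] [0.7 0.4 0.2] 7.55
```

View pics/s3.png

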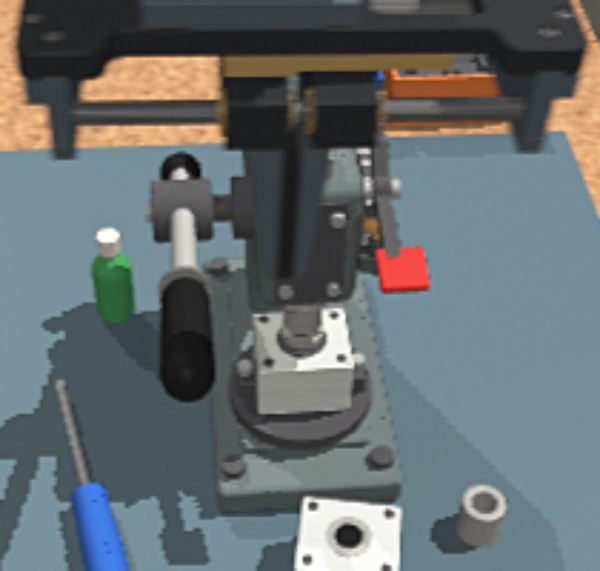

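```bash
cat > pad.py <<'E'
from h import *
from workcell import grab_frame
I=grab_frame("side")["color"]
B,G,R=[I[...,i].astype(int) for i in range(3)]
m=(R>120)&(G<70)&(B<80); m[:170]=0;m[225:]=0;m[:,:300]=0;m[:,370:]=0
ys,xs=np.nonzero(m);print(xs.mean(),ys.mean(),len(xs),xs.min(),xs.max(),ys.min(),ys.max())
for z in(236,227,216,208):
    a={236:0,227:.17,216:.36,208:.52}[z]
    print(a,proj("side",[659,158-45.8-55*np.cos(.26-a),221.9+55*np.sin(.26-a)]))
E
python3 pad.py
```

```text
327.44642857142856 205.67857142857142 56 321 339 197 211
0 [331.84762895 188.6196299 ]
0.17 [331.45060483 193.97562304]
0.36 [330.82623059 199.07898066]
0.52 [330.1758334  202.52423814]
```

Request:
drive_tool(moves=[{"claw": 1,"dx": 0.2,"dy": -1,"dz": 0,"yaw": 0},{"claw": 1,"dx": 0.2,"dy": -0.9,"dz": 0.5,"yaw": 0},{"claw": 1,"dx": 0,"dy": 0,"dz": 0.8,"yaw": 0},{"claw": 1,"dx": 0,"dy": 0,"dz": 0.3,"yaw": 0}])

```text
time_s: 8.1
ee_pos: [548.2, -34.2, 284.9]
ee_rot: [-178.6, -1.6, 90.0]
force: [-0.4, 0.1, 0.1]
gripper_width: 0.7
```

```bash
python3 look.py 4; python3 pad.py
```

```text
[548.3 -34.2 285.2] [ 0.3 -0.6 -0.3] 8.2
327.20754716981133 205.9811320754717 53 321 339 197 211
0 [331.84762895 188.6196299 ]
0.17 [331.45060483 193.97562304]
0.36 [330.82623059 199.07898066]
0.52 [330.1758334  202.52423814]
```

View pics/s4.png

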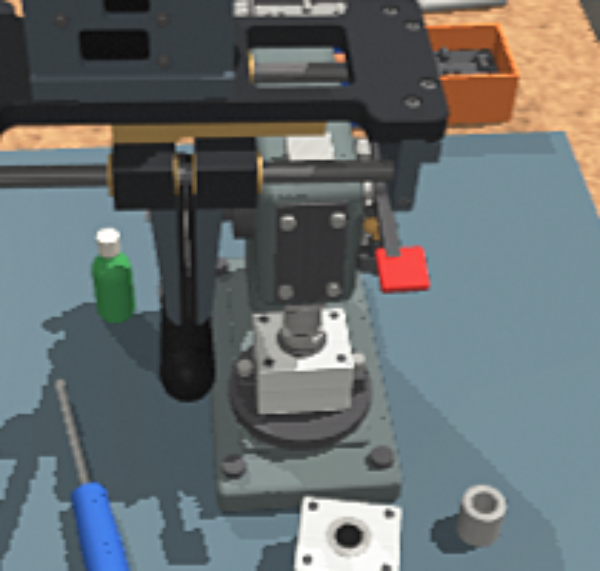

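Request:
drive_tool(moves=[{"claw": 1,"dx": -0.3,"dy": -0.2,"dz": 0.5,"yaw": 0},{"claw": 1,"dx": -0.2,"dy": 0,"dz": 0.4,"yaw": 0},{"claw": 1,"dx": -0.1,"dy": 0,"dz": 0.4,"yaw": 0}])

```text
time_s: 8.62
ee_pos: [545.1, -46.9, 259.4]
ee_rot: [-178.9, -1.6, 90.0]
force: [0.2, -1.1, 1.1]
gripper_width: 0.3
```

Request:
drive_tool(moves=[{"claw": 1,"dx": -0.1,"dy": 0,"dz": 0.5,"yaw": 0},{"claw": 1,"dx": -0.1,"dy": 0,"dz": 0.5,"yaw": 0},{"claw": 1,"dx": -0.1,"dy": 0,"dz": 0.5,"yaw": 0}])

```text
time_s: 9.0
ee_pos: [544.8, -52.8, 227.3]
ee_rot: [-178.9, -1.5, 90.0]
force: [0.2, -0.5, 0.9]
gripper_width: 1.0
```

Request:
drive_tool(moves=[{"claw": 1,"dx": 0,"dy": 0,"dz": 0.5,"yaw": 0},{"claw": 1,"dx": 0,"dy": 0,"dz": 0.5,"yaw": 0}])

```text
time_s: 9.25
ee_pos: [544.3, -52.2, 205.7]
ee_rot: [-178.9, -1.6, 90.0]
force: [0.0, -0.0, 2.0]
gripper_width: 0.7
```

```bash
python3 look.py 5
```

```text
[543.8 -52.  205.2] [0.2 0.4 0.1] 9.35
```

View pics/s5.png

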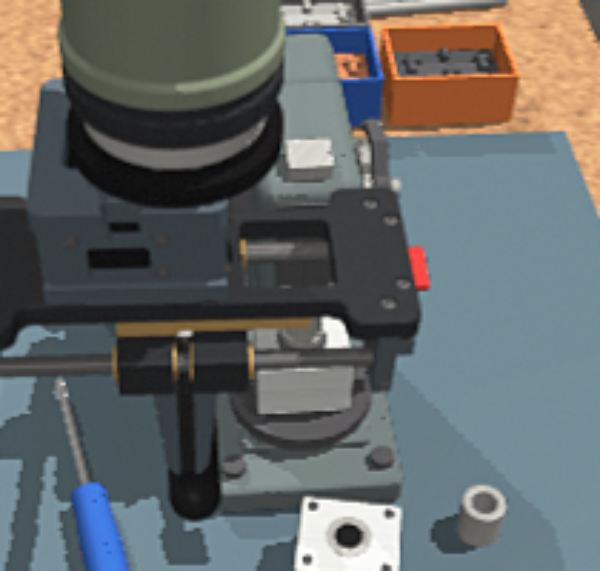

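Request:
drive_tool(moves=[{"claw": 1,"dx": 0,"dy": 0,"dz": 0.5,"yaw": 0},{"claw": 1,"dx": 0,"dy": 0,"dz": 0.5,"yaw": 0},{"claw": 1,"dx": 0,"dy": 0,"dz": 0.5,"yaw": 0},{"claw": 1,"dx": 0.05,"dy": 0,"dz": 0.5,"yaw": 0}])

```text
time_s: 9.85
ee_pos: [544.5, -53.6, 168.7]
ee_rot: [-179.2, -1.1, 90.1]
force: [-1.8, -3.8, 6.9]
gripper_width: 0.5
```

Request:
drive_tool(moves=[{"claw": 1,"dx": 0.1,"dy": 0,"dz": 0.5,"yaw": 0},{"claw": 1,"dx": 0.15,"dy": 0,"dz": 0.5,"yaw": 0}])

```text
time_s: 10.1
ee_pos: [544.7, -51.7, 150.6]
ee_rot: [-179.4, -0.7, 90.2]
force: [-2.4, -5.9, 5.5]
gripper_width: 0.6
```

Request:
drive_tool(moves=[{"claw": 1,"dx": 0.25,"dy": 0,"dz": 0.5,"yaw": 0},{"claw": 1,"dx": 0.3,"dy": 0,"dz": 0.5,"yaw": 0},{"claw": 1,"dx": 0.3,"dy": 0,"dz": 0.5,"yaw": 0}])

```text
time_s: 10.48
ee_pos: [546.1, -40.8, 123.3]
ee_rot: [-179.7, 0.1, 90.4]
force: [-1.9, -7.1, 5.2]
gripper_width: 0.5
```

Request:
drive_tool(moves=[{"claw": 1,"dx": 0.3,"dy": 0,"dz": 0.5,"yaw": 0},{"claw": 1,"dx": 0.3,"dy": 0,"dz": 0.5,"yaw": 0}])

```text
time_s: 10.72
ee_pos: [546.2, -33.4, 104.3]
ee_rot: [-179.8, 0.7, 90.5]
force: [-1.7, -7.2, 5.2]
gripper_width: 0.5
```

Request:
drive_tool(moves=[{"claw": 1,"dx": 0.45,"dy": 0,"dz": 0.5,"yaw": 0},{"claw": 1,"dx": 0.45,"dy": 0,"dz": 0.4,"yaw": 0}])

```text
time_s: 10.98
ee_pos: [546.4, -20.7, 86.8]
ee_rot: [-179.9, 1.3, 90.8]
force: [-0.1, -11.1, 3.3]
gripper_width: -0.0
```

Request:
drive_tool(moves=[{"claw": 1,"dx": 0.4,"dy": 0,"dz": 0.4,"yaw": 0}])

```text
time_s: 11.1
ee_pos: [546.4, -15.6, 79.0]
ee_rot: [-179.9, 1.6, 90.9]
force: [-2.2, -11.8, 8.6]
gripper_width: 0.7
```

Request:
drive_tool(moves=[{"claw": 1,"dx": 0.2,"dy": 0,"dz": 0.4,"yaw": 0}])

```text
time_s: 11.22
ee_pos: [546.7, -13.1, 73.1]
ee_rot: [180.0, 1.8, 91.0]
force: [-7.6, -6.9, 41.4]
gripper_width: 0.3
```

Request:
drive_tool(moves=[{"claw": 1,"dx": -0.2,"dy": 0,"dz": -0.5,"yaw": 0},{"claw": 1,"dx": -0.5,"dy": 0,"dz": -1,"yaw": 0},{"claw": 1,"dx": -0.5,"dy": 0,"dz": -1,"yaw": 0},{"claw": 1,"dx": -0.5,"dy": 0,"dz": -1,"yaw": 0},{"claw": 1,"dx": -1,"dy": 0,"dz": -1,"yaw": 0}])

```text
time_s: 11.85
ee_pos: [546.6, -64.2, 166.5]
ee_rot: [-179.9, 1.7, 91.1]
force: [0.7, -0.3, -0.6]
gripper_width: 0.3
```

Request:
drive_tool(moves=[{"claw": 1,"dx": -1,"dy": 0,"dz": -1,"yaw": 0},{"claw": 1,"dx": -1,"dy": 0,"dz": -1,"yaw": 0},{"claw": 1,"dx": -1,"dy": 0,"dz": -1,"yaw": 0},{"claw": 1,"dx": -1,"dy": -0.5,"dz": -1,"yaw": 0},{"claw": 1,"dx": -1,"dy": -1,"dz": -1,"yaw": 0}])

```text
time_s: 12.48
ee_pos: [518.6, -163.0, 271.6]
ee_rot: [-179.9, 1.5, 91.2]
force: [0.2, 0.9, -0.2]
gripper_width: 0.3
```

Request:
drive_tool(moves=[{"claw": 1,"dx": -1,"dy": -1,"dz": -1,"yaw": 0},{"claw": 1,"dx": -1,"dy": -1,"dz": -1,"yaw": 0},{"claw": 1,"dx": -1,"dy": -1,"dz": 0,"yaw": 0},{"claw": 1,"dx": -1,"dy": -1,"dz": 0,"yaw": 0},{"claw": 1,"dx": -1,"dy": -1,"dz": 0,"yaw": 0}])

```text
time_s: 13.1
ee_pos: [418.6, -265.7, 316.8]
ee_rot: [179.9, 1.4, 91.3]
force: [-0.2, -0.9, -0.1]
gripper_width: 0.5
```

Request:
drive_tool(moves=[{"claw": 1,"dx": -1,"dy": -1,"dz": 0,"yaw": 0},{"claw": 1,"dx": -1,"dy": -1,"dz": 0,"yaw": 0},{"claw": 1,"dx": -1,"dy": -1,"dz": 0,"yaw": 0},{"claw": 1,"dx": -1,"dy": -1,"dz": 0,"yaw": 0},{"claw": 1,"dx": 0,"dy": 0,"dz": 0,"yaw": 0}])

```text
time_s: 13.72
ee_pos: [337.2, -349.1, 317.9]
ee_rot: [179.8, 1.3, 91.2]
force: [1.1, 1.0, 0.3]
gripper_width: 0.1
```

```bash
python3 look.py 6;python3 pad.py
```

```text
[ 338.2 -348.1  317.9] [-0.9  0.3  0.3] 13.825
330.2139534883721 204.11162790697674 215 321 339 197 211
0 [331.84762895 188.6196299 ]
0.17 [331.45060483 193.97562304]
0.36 [330.82623059 199.07898066]
0.52 [330.1758334  202.52423814]
```

View pics/s6.png

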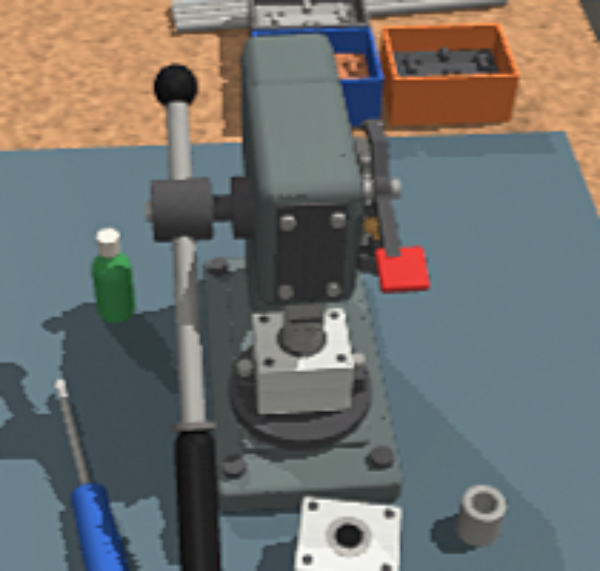

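View pics/t6.png

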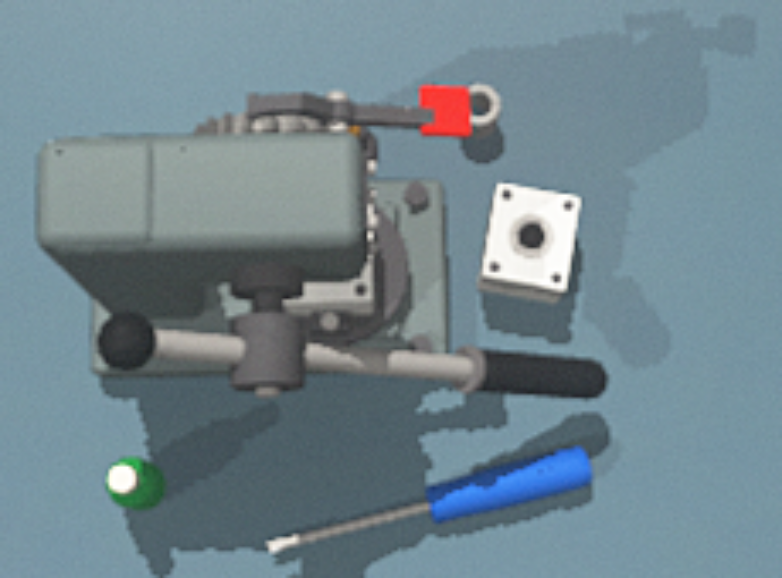

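Run:
```python
from h import *
b=tri((176/2.857+190,84/2.857+110),(127/3.4+170,340/3.4+130));print(b)
t0=tri((99/3+220,181/3+110),(132/3.4+170,363/3.4+130));print(t0)
for p in(b,t0): print(np.arctan2(175-p[0][2],p[0][1]-148.5))
from workcell import grab_frame
I=grab_frame("side")["color"];cv2.imwrite("pics/s7.png",I)
cv2.imwrite("pics/s8.png",cv2.resize(I[200:280,250:350],None,fx=6,fy=6,interpolation=2))
```

```text
(array([540.87466073, 209.45130817, 223.25310871]), np.float64(0.40685038098991544))
(array([540.42333228, 219.61703063, 145.86542372]), np.float64(0.6859478101410582))
-0.6696388421903448
0.3888154388741559
```

View pics/s7.png

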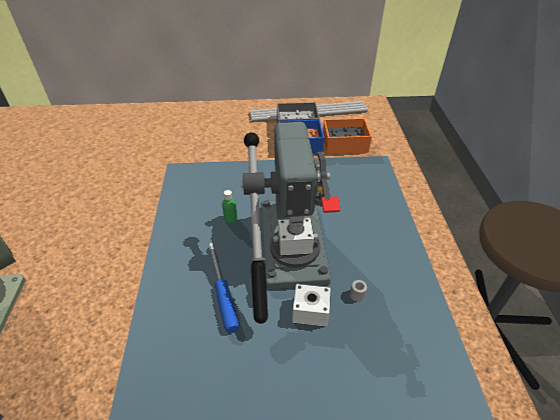

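View pics/s8.png

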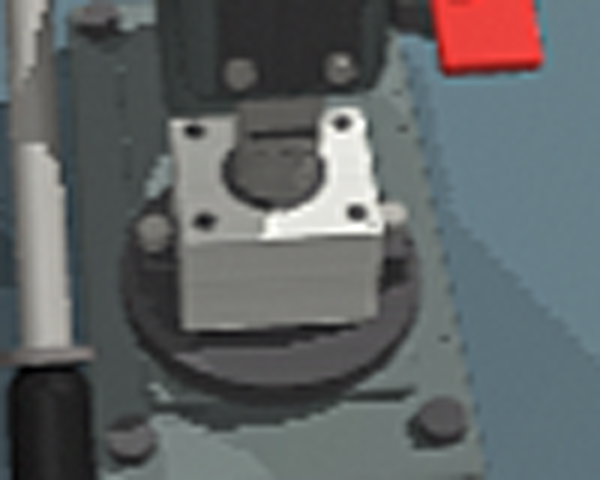

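Arm elevation is −0.67 rad, so the lever reads about 1.32, which is its stop. The bearing looks flush and the pawl is tipped clear. I'm handing the job in.

```bash
python3 -c "
from workcell import job
print(job.job_done())"
```

```text
the job is handed in; nothing more can be done
None
```

I pressed the red thumb pad down with the closed fingertips until the pawl tipped over. Then I pushed the arm down along its arc to the stop, pulled the robot well clear and handed the job in at about 14 s of the 48 s allowed.

Last checks, from the cameras after backing off:
- **Arm:** elevation measured at about −0.67 rad, so the lever is at about 1.32, its stop.
- **Bearing:** it looks flush with the block under the ram. I judged this by eye plus the arm being at its stop, since the ram covers part of the bearing.
- **Pawl:** the pad's centre is at image row 204, against 202.5 predicted for the stop and 189 for pawl angle 0. It is tipped clear and stayed so.
- **Loose parts:** the next block, spare bearing, screwdriver and oil bottle all look unmoved.

**Forces:** while pushing the arm down I saw up to about 14 N. There was one 41 N reading (vertical part) at the fingertips when the arm met its stop, and I backed off straight away. That is above the 40 N limit set for the arm and gripper body. I believe only the fingertips were touching, so it should not count against that limit. It is well below the 120 N wrist limit.

My first two move calls were refused because I left out some of the row values. The arm did not move on either.

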